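Tip the sweets from the spouted carton into the steel mug

TASK

Pull the folded spout of the small carton fully out while the carton stands in its shallow tray, then lift the carton and tip all four glucose sweets through the spout into the steel mug with the handle. Stand the carton back upright in its tray and let go. Leave the mug where it stands and do not disturb or knock over anything else on the shelf.

Things in the scene. Friction and masses are not known exactly. Their poses are not given: they have to be found in the camera images.
- carton: loose brown cardboard carton, closed on top, 90 (its x) x 58 (its y) x 112 high, walls 3 thick, about 0.3 to 0.45 kg, standing in the tray; origin centre of its underside, z up, +x towards the face with the spout. The four sweets lie inside. Best gripped across its 58 mm width, 75 to 95 above its underside
- spout (a joint): hinge of the carton's white plastic spout, rad: 0 folded flush in the face, 0.97 fully out (its stop). The spout is a flap 45 long, 50 wide, with 18 mm side wings, whose top swings outward (+x) and down as it opens. Light friction (about 0.012 N m); stays where it is left
- spout_tab (a point): point in the grip fin on the outside of the flap, 17 outward of the flap's middle plane and 30 from the hinge line along the flap; it turns with the flap. The fin is 10 thick (along carton y), stands out 24.5 from the flap and is 26 long (15 to 41 above the hinge line when folded). It can be pinched across its thickness from above
- spout_hinge (a point): middle of the spout's hinge line, which runs along carton y at carton x = 43.5, z = 57 mm. Inside the carton a ramp rises 34 degrees from a trough near the -x wall to the sill here; the spout fully out continues it. So with the spout out the sweets start to roll when the carton is tipped some 35 degrees towards its +x, and all leave by about 60 degrees
- spout_lip (a point): middle of the flap's free edge, 45 mm from the hinge line; sweets leave over it
- tray: shallow grey plastic tray fixed to the shelf, outside 116 (x) x 84 (y) x 16 high, walls and floor 4 thick; origin centre of its underside, its x and y along the carton's. The carton stands inside on the floor with 9 mm play all round. (Fixed equipment up to 0.29 m high lines the far edge of the shelf from 0.75 m ahead of the robot, and its sides from 0.58 m out)
- mug: loose stainless steel mug, rim radius 42, wall 3, 80 high, open on top, one side handle at its +y; 0.25 kg; origin centre of underside
- sweet1: hard round glucose sweet, ball of diameter 22, 10 g, inside the carton at the start (unseen from outside); origin its centre
- sweet2: hard round glucose sweet, ball of diameter 22, 10 g, inside the carton at the start (unseen from outside); origin its centre
- sweet3: hard round glucose sweet, ball of diameter 22, 10 g, inside the carton at the start (unseen from outside); origin its centre
- sweet4: hard round glucose sweet, ball of diameter 22, 10 g, inside the carton at the start (unseen from outside); origin its centre
- tumbler: bystander: straight stainless tumbler WITHOUT a handle, rim radius 36, 85 high; origin centre of underside
- medcup: bystander: small white plastic medicine cup, rim radius 18, 34 high; origin centre of underside
- spare: bystander: plain closed cardboard carton with no spout, 70 x 50 x 150 high, the tallest loose thing; origin centre of underside
- dropper: bystander: small amber glass dropper bottle with rubber bulb, diameter 25, 78 high, easily toppled; origin centre of underside
- icepack: bystander: flat hard ice pack lying down, 90 x 150 x 22 high; origin centre of underside
- spoon: bystander: metal spoon with a wooden handle, lying flat near the robot
There are look-alikes about, which are no part of the job. What is shaped like the mug but orange is not meant.

How it is judged:
By the outcome, as a careful person would: the job done as asked, in the order asked, and still so for the second after the job is handed in, with the robot touching nothing.
It also fails if it takes over 64 s, if anything falls off the work surface, if the arm or the gripper's body presses on something with over 40 N, if the wrist force passes 120 N, or if a joint passes its speed limit or range.

ROBOT

A 6-joint arm with a two-finger parallel gripper is mounted at the origin on the work surface. World frame = base frame: x ahead of the robot, y to its left, z up, the work surface at z = 0. Lengths are in m, angles in rad, forces in N, time in s.
With the tool pointing down it reaches from about 0.325 to 1 m from the base axis. Payload 5.1 kg.
Tool frame: the origin (TCP) lies midway between the tips of the shut fingers; the grasp point (between the pads) lies 19 mm behind it; z points along the fingers, y is the direction in which the jaws open and shut (so a half turn about z gives the same grasp; the last joint's range is limited). The gripper opens to 85 mm and grips with 20 to 120 N. Pads are 22 mm wide; open, the fingers measure 114 mm over their backs; the gripper's body (76 mm by 85 mm) begins 54 mm behind the grasp point. The pads swing forward as they close: fully open they stand 13 mm farther back than shut.
Start: joints at [-1.284, 0.124, 1.65, -0, 1.367, -0.083], TCP at [0.235, -0.606, 0.231] pointing down, gripper open.
Joint ranges: [-2.61, 2.61], [-1.02, 2.33], [0.03, 2.71], [-1.35, 4.49], [0.32, 2.68], [-2.91, 2.91]. Speed limits (rad/s): [2.57, 2.57, 3.14, 3.14, 3.14, 3.14].

INTERFACE

Orientations are given as a unit quaternion [w, x, y, z].
In Python, from plant import ctrl gives the robot as it stands. The module is installed in compiled form; this text tells all that it offers. Calls block until the motion is done:
- ctrl.move_ptp(position, orientation): joint-space move of the TCP to a pose.
- ctrl.servo_line(position, ori=None, rate=0.15, guard=None): straight line of the TCP; ori=None keeps the orientation; rate is the mean speed in m/s. With guard (N) it stops when the force on the tool has changed by that much, and returns True; else False.
- ctrl.move_joints(angles): joint-space move.
- ctrl.open() and ctrl.close_gripper(): open the fingers fully, or close them until they stop; the grip force is fixed at half the most.
- ctrl.pause(seconds).
- ctrl.solve_ik(position, orientation): joint angles nearest the present ones, or None.
- ctrl.grab_frame(name): name is "scene" or "top"; returns a dict with "frame" (400x640x3 uint8, red, green, blue), "K" (3x3 intrinsics, pixels), "dist_coeffs" ([k1, k2, p1, p2, k3] as OpenCV has them; the pictures are not rectified), "R" (3x3) and "t" (3): a world point X has camera coordinates R X + t. Camera axes: x right, y down, z forward; pixel columns grow to the right and rows downward; lengths in m; the calibration is good to about 2 mm. A picture is of the moment at which its call begins. There is no depth.
A pose or a line that the arm cannot do raises ctrl.IKError and nothing moves.
- ctrl.hand_in(): hands the job in, once; it reports no verdict.
Trained networks look in a picture, given as the dict that the camera call returned (one of the last four; its "shot" number tells which), for a name from the list of things; names that differ only in an ending like _2 or _b are one class to them, and where a whole thing is asked for, a point or a joint stands for the part that bears it (a point fixed in the world has none). Each returns a list of dicts, best first, with "score" (0 to 1); they miss things now and then, are a little off and sometimes report something else, mostly with a low value. They report only what shows in the picture. A call takes as long as a camera call. They do not tell look-alikes from the thing itself.
- ctrl.trace(picture, label): "pixels" (400x640 bool, what is visible of it) and "rect" ([left, top, right, bottom] in pixels, round what is visible of it).
Readings, each from a call of its own:
- ctrl.get_t(): time.
- ctrl.get_q(): joint angles.
- ctrl.get_joint_vel(): joint speeds.
- ctrl.get_joint_efforts(): joint torques, N m.
- ctrl.get_tcp_pos(): TCP position.
- ctrl.get_tool_rot(): TCP orientation.
- ctrl.get_wrist_force(): force on the tool from outside, world axes, zero at the start.
- ctrl.get_wrist_torque(): the same for the moment, N m.
- ctrl.get_width(): finger opening in m.
Only numpy, scipy, OpenCV 4.12 (cv2) and the standard library are available. Lean on these libraries where they do the work, as an engineer would, in place of code of your own. Each camera call takes 0.05 s, during which the arm holds its last target. There are 200 camera calls.

## Working session

There is one attempt and no reset: what is moved stays moved. The work goes in short steps, each a Python script; the robot and the scene stay as the last script left them, time stands still between calls to the robot, and variables do not carry over. Pictures are saved under pics/ and viewed, about 8 in all and at most 12, crops included, and the job is handed in when it is done.

```bash
mkdir -p pics; cat > h.py <<'E'
import numpy as np, cv2
from plant import ctrl
from scipy.spatial.transform import Rotation as Rn
def und(f,uv):
    p=cv2.undistortPoints(np.array(uv,float).reshape(-1,1,2),np.array(f["K"]),np.array(f["dist_coeffs"]))[:,0]
    d=np.c_[p,np.ones(len(p))]@np.array(f["R"]); c=-np.array(f["R"]).T@np.array(f["t"])
    return c,d
def atz(f,uv,z):
    c,d=und(f,uv); return c+d*((z-c[2])/d[:,2])[:,None]
def proj(f,X):
    return cv2.projectPoints(np.array(X,float).reshape(-1,1,3),cv2.Rodrigues(np.array(f["R"]))[0],np.array(f["t"]),np.array(f["K"]),np.array(f["dist_coeffs"]))[0][:,0]
def tri(f1,u1,f2,u2):
    c1,d1=und(f1,u1);c2,d2=und(f2,u2);d1=d1[0]/np.linalg.norm(d1[0]);d2=d2[0]/np.linalg.norm(d2[0])
    s=np.linalg.lstsq(np.c_[d1,-d2],c2-c1,rcond=None)[0]
    a=c1+d1*s[0];b=c2+d2*s[1];return (a+b)/2,np.linalg.norm(a-b)
def save(f,n,crop=None,k=1):
    im=f["frame"][:,:,::-1]
    if crop: l,t,r,b=crop; im=im[t:b,l:r]
    cv2.imwrite(f"pics/{n}.png",cv2.resize(im,None,fx=k,fy=k,interpolation=cv2.INTER_CUBIC))
E
python3 - <<'E'
from h import *
import pickle
S=ctrl.grab_frame("scene");T=ctrl.grab_frame("top")
save(S,"s0");save(T,"t0")
np.set_printoptions(precision=3,suppress=True)
for n,f in(("S",S),("T",T)):
    print(n,-np.array(f["R"]).T@f["t"],np.array(f["R"])[2])
    for l in["carton","spout_tab","tray","mug","tumbler","medcup","spare","dropper","icepack","spoon"]:
        print(l,[(round(d["score"],2),[int(v) for v in d["rect"]]) for d in ctrl.trace(f,l)][:4])
pickle.dump((S,T),open("f0.pkl","wb"));print(ctrl.get_t(),ctrl.get_tool_rot())
E
```

```text
S [ 1.43  -0.568  0.869] [-0.69   0.445 -0.572]
carton [(0.79, [210, 218, 250, 279]), (0.35, [332, 233, 342, 259])]
spout_tab [(0.5, [228, 245, 247, 263])]
tray [(0.83, [208, 252, 257, 288]), (0.41, [320, 159, 368, 182])]
mug [(0.81, [388, 149, 420, 182]), (0.75, [346, 192, 386, 234])]
tumbler [(0.63, [369, 211, 396, 252])]
medcup [(0.64, [250, 288, 263, 309])]
spare [(0.83, [290, 174, 316, 234])]
dropper [(0.64, [332, 235, 343, 260])]
icepack [(0.55, [323, 157, 369, 182])]
spoon [(0.68, [146, 215, 214, 231])]
T [0.387 0.048 1.298] [ 0.061  0.013 -0.998]
carton [(0.67, [418, 147, 452, 199])]
spout_tab [(0.24, [414, 244, 485, 280])]
tray [(0.92, [412, 161, 445, 204])]
mug [(0.75, [255, 155, 298, 187]), (0.56, [157, 211, 200, 238])]
tumbler [(0.71, [275, 114, 300, 145])]
medcup [(0.64, [274, 116, 300, 146]), (0.45, [426, 121, 438, 133])]
spare [(0.89, [325, 188, 361, 217])]
dropper [(0.58, [334, 139, 339, 153])]
icepack [(0.66, [211, 238, 274, 290])]
spoon [(0.66, [213, 240, 272, 290]), (0.63, [412, 246, 485, 281])]
1.1 [-0.     0.983  0.184  0.   ]
```

```bash
python3 - <<'E'
from h import *
import pickle
S,T=pickle.load(open("f0.pkl","rb"))
a=cv2.resize(S["frame"][130:330,130:430,::-1],None,fx=2.6,fy=2.6,interpolation=cv2.INTER_CUBIC)
cv2.imwrite("pics/a.png",a)
b=cv2.resize(T["frame"][90:310,140:500,::-1],None,fx=2.2,fy=2.2,interpolation=cv2.INTER_CUBIC)
cv2.imwrite("pics/b.png",b)
E
```

```text
(no output)
```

View pics/a.png

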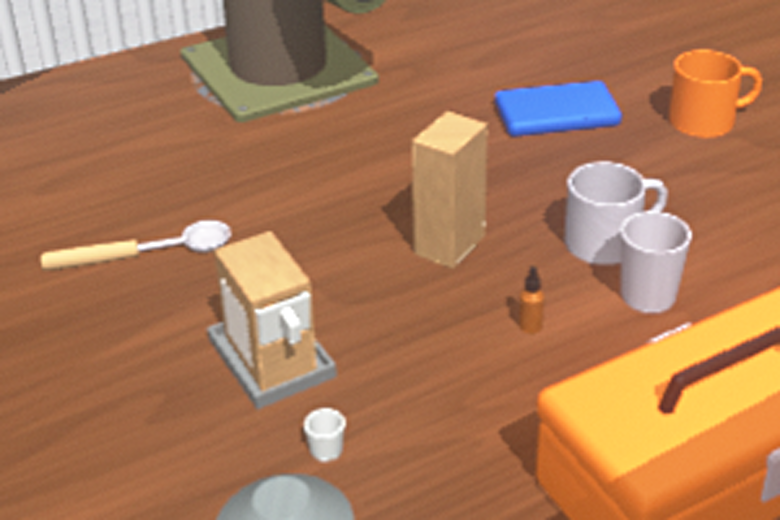

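View pics/b.png

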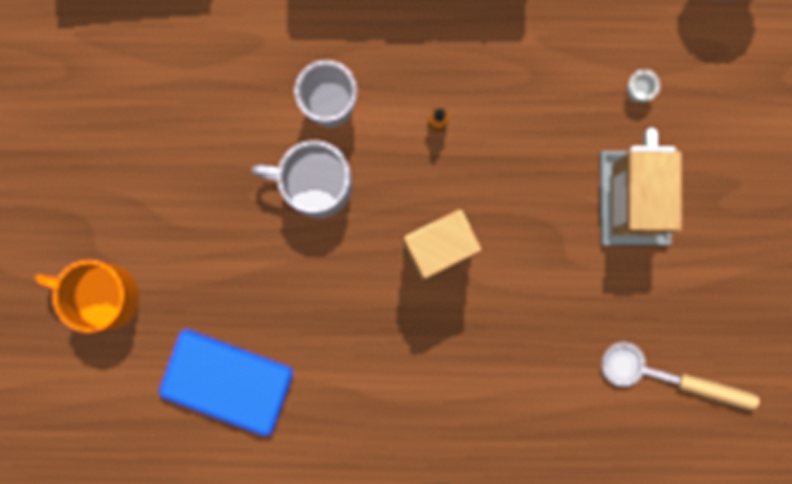

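The two pictures show these things:
- **Carton:** it stands in the grey tray with its fin towards +x, at about top px (437,176) and scene px (231,247).
- **Possible mugs:** steel mug with handle at top (283,171), orange mug at (182,225), tumbler without handle at (288,132). I choose the steel one with the handle.
- **Possible cartons:** the spare at (341,201) has no spout, so the one in the tray is the right one.

Next I measure.

```bash
python3 - <<'E'
from h import *
import pickle
np.set_printoptions(precision=4,suppress=True)
S,T=pickle.load(open("f0.pkl","rb"))
# close crop composite: mug & carton (top + scene), 
def cr(f,l,t,r,b,k): return cv2.resize(f["frame"][t:b,l:r,::-1],(400,300),interpolation=cv2.INTER_CUBIC)
A=np.vstack([np.hstack([cr(T,400,140,480,200,5),cr(T,250,145,330,205,5)]),np.hstack([cr(S,190,213,270,273,5),cr(S,340,185,420,245,5)])])
cv2.imwrite("pics/c.png",A)
hsv=cv2.cvtColor(T["frame"],cv2.COLOR_RGB2HSV)
for p in[(437,176),(421,176),(445,176),(341,201),(470,176)]: print(p,hsv[p[1],p[0]])
m=cv2.inRange(hsv,(8,60,190),(25,160,255))
n,lab,st,ce=cv2.connectedComponentsWithStats(m)
for seed,z,nm in(((437,176),.116,"carton"),((341,201),.15,"spare")):
    mm=(lab==lab[seed[1],seed[0]]).astype(np.uint8)
    c=max(cv2.findContours(mm,cv2.RETR_EXTERNAL,cv2.CHAIN_APPROX_NONE)[0],key=cv2.contourArea)
    P=atz(T,c.reshape(-1,2),z)[:,:2]
    r=cv2.minAreaRect((P*1000).astype(np.float32));print(nm,mm.sum(),r)
for cl,l in ((T,"tray"),(T,"mug"),(T,"tumbler"),(T,"medcup"),(T,"dropper")):pass
def rect(l,b): # rim top circles
    pass
E
```

```text
(437, 176) [ 18 119 243]
(421, 176) [ 13  17 135]
(445, 176) [ 19 117 244]
(341, 201) [ 19 117 245]
(470, 176) [ 12 162 140]
carton 820 ((525.5450439453125, -243.48019409179688), (58.74006652832031, 91.53057861328125), 89.94192504882812)
spare 626 ((458.1390686035156, 1.7161941528320312), (52.24017333984375, 71.03053283691406), 27.190561294555664)
```

View pics/c.png

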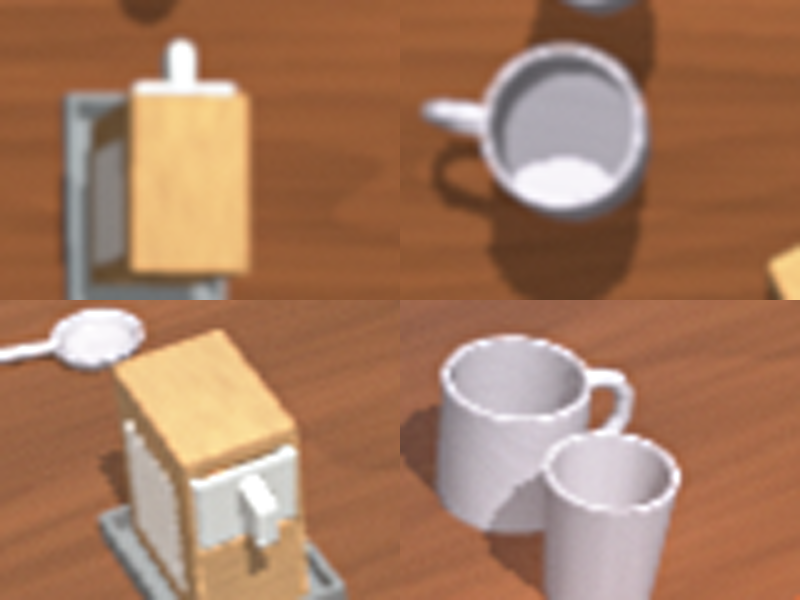

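The crop confirms both: the carton has the spout and fin on its +x side, and the mug is steel with its handle at +y. Next I triangulate heights and test IK.

```bash
cat >> h.py <<'E'
def q(M): x=Rn.from_matrix(M).as_quat(); return [float(v) for v in (x[3],x[0],x[1],x[2])]
def carR(yaw,tip): return Rn.from_euler('z',yaw).as_matrix()@Rn.from_euler('y',tip).as_matrix()
T0={1:np.array([[-1,0,0],[0,1,0],[0,0,-1.]]),-1:np.array([[1,0,0],[0,-1,0],[0,0,-1.]])}
E
python3 - <<'E'
from h import *
import pickle
np.set_printoptions(precision=4,suppress=True)
S,T=pickle.load(open("f0.pkl","rb"))
tp=[(426.6,159),(449.6,159),(449.6,194.4),(426,194.4)]
sc=[(249.6,236.6),(228,247),(213.6,227),(234.4,219.4)]
for a,b in zip(tp,sc): print("corner",*tri(T,[a],S,[b]))
print("mug rim",*tri(T,[(282.6,170.2)],S,[(362.8,200.4)]))
hsv=cv2.cvtColor(T["frame"],cv2.COLOR_RGB2HSV)
def circ(box,z):
    l,t,r,b=box;m=np.zeros((400,640),np.uint8);m[t:b,l:r]=cv2.inRange(hsv,(0,0,0),(180,60,255))[t:b,l:r]
    n,lab,st,ce=cv2.connectedComponentsWithStats(m);k=1+np.argmax(st[1:,4])
    c=cv2.findContours((lab==k).astype(np.uint8),cv2.RETR_EXTERNAL,cv2.CHAIN_APPROX_NONE)[0][0].reshape(-1,2)
    return atz(T,c,z)[:,:2]
# rim: fit circle radius .042 over upper/left contour robustly
from scipy.optimize import least_squares
for nm,box,z,r in(("mug",(260,150,305,192),.08,.042),("tumb",(270,112,305,148),.085,.036),("med",(423,118,441,136),.034,.018)):
    P=circ(box,z);f=lambda c:(np.hypot(*(P-c).T)-r)
    s=least_squares(f,P.mean(0),loss="soft_l1",f_scale=.0015);print(nm,s.x,np.median(abs(f(s.x))),len(P))
d=ctrl.trace
print("dropper",atz(T,[(339,143)],.078)[0])
# tray
m=np.zeros((400,640),np.uint8);m[150:215,405:455]=cv2.inRange(hsv,(0,0,60),(180,70,200))[150:215,405:455]
ys,xs=np.nonzero(m)
e=[atz(T,[p],.016)[0] for p in((np.percentile(xs,1)-.5,182),(421,np.percentile(ys,1)-.5),(421,np.percentile(ys,99)+.5))]
print("tray y+ edge",e[0],"x+",e[1],"x-",e[2], "centre",(e[1][0]+e[2][0])/2,e[0][1]-.042)
c=np.array([.5255,-.2435,.004])
for s in(1,-1):
  for nm,yaw,tip,p in(("down",0,0,c+[.0605,0,.068]),("tm.2",0,-.21,c+[.06,0,.068]),("t.35",0,.35,c+[.07,0,.05]),("cart",0,0,c+[0,0,.06])):
    print(s,nm,ctrl.solve_ik(p,q(carR(yaw,tip)@T0[s])))
  for yaw in(1.57,-1.57,1.9,1.2,0.9,-1.2,-1.9):
   for tip in(0,.6,1.1,1.22):
    R=carR(yaw,tip);m=np.array([.541,.16,.108])-.015*np.array([np.cos(yaw),np.sin(yaw),0])
    p=m+R@(np.array([0,0,.06])-[.0806,0,.0825]);j=ctrl.solve_ik(p,q(R@T0[s]))
    print(s,yaw,tip,p,None if j is None else np.array(j))
E
```

```text
corner [ 0.5684 -0.2126  0.1191] 0.005298790024903845
corner [ 0.5708 -0.2714  0.1137] 0.007836623198263453
corner [ 0.4807 -0.2713  0.113 ] 0.007880635658039018
corner [ 0.4791 -0.2128  0.113 ] 0.004507495892215553
mug rim [0.5388 0.1523 0.0796] 0.002809370152898639
mug [0.5376 0.1525] 0.0023937045868491734 108
tumb [0.6395 0.1397] 0.001146380098609165 82
med [ 0.6641 -0.2493] 0.0010836424866884665 42
dropper [0.6119 0.0053 0.078 ]
tray y+ edge [ 0.519  -0.1992  0.016 ] x+ [ 0.5963 -0.2226  0.016 ] x- [ 0.4659 -0.2227  0.016 ] centre 0.531146225715607 -0.24119341383252338
1 down [-0.4784  0.2343  1.807  -0.      1.1003 -2.0492]
1 tm.2 [-0.5244  0.1344  1.9343  0.1342  0.8948 -2.1698]
1 t.35 [-0.4126  0.4631  1.5771 -0.1394  1.4255 -1.9406]
1 cart [-0.5266  0.1322  1.9406 -0.      1.0688 -2.0974]
1 1.57 0 [0.5409 0.0644 0.0855] None
1 1.57 0.6 [0.5409 0.0658 0.1349] [ 0.2965  0.1144  1.9167 -0.5862  1.3506 -2.6421]
1 1.57 1.1 [0.5409 0.0884 0.1696] [ 0.4685  0.3046  1.8234 -0.9257  1.6732 -2.4356]
1 1.57 1.22 [0.5409 0.0962 0.176 ] [ 0.4975  0.3589  1.8015 -0.9953  1.7538 -2.4076]
1 
[... 3755 characters left out ...]
  1.6299 -0.5436  2.0302  1.0394]
-1 0.9 1.22 [0.5013 0.11   0.176 ] [ 0.3679  0.5146  1.586  -0.594   2.1232  1.0306]
-1 -1.2 0 [0.5064 0.2491 0.0855] None
-1 -1.2 0.6 [0.5069 0.2478 0.1349] [0.0868 0.0891 1.9442 0.5902 1.3421 2.651 ]
-1 -1.2 1.1 [0.5151 0.2267 0.1696] [-0.0923  0.2437  1.8993  0.9282  1.66    2.4267]
-1 -1.2 1.22 [0.5179 0.2195 0.176 ] [-0.1231  0.294   1.886   0.9952  1.7401  2.393 ]
-1 -1.9 0 [0.5719 0.2505 0.0855] [ 0.3268  0.1979  1.8246 -0.      1.1191 -2.4856]
-1 -1.9 0.6 [0.5715 0.2492 0.1349] None
-1 -1.9 1.1 [0.5642 0.2278 0.1696] [-0.1202 -0.0008  2.1713  1.2703  1.1499  2.6569]
-1 -1.9 1.22 [0.5616 0.2204 0.176 ] [-0.1633  0.0291  2.1916  1.3791  1.233   2.5539]
```

Heights agree: carton top 0.113–0.119 (expected 0.116), mug rim 0.080. The IK branch with s=-1 and yaw +90° for the pour works throughout. Now I pinch the fin and swing it part of the way.

```bash
cat > a1.py <<'E'
from h import *
np.set_printoptions(precision=4,suppress=True)
c=np.array([.5255,-.2435,.004]); h=np.array([.0435,0,.057]); g0=np.array([.0615,0,.0875])
def pose(phi,tip,back=0):
    R=carR(0,tip); g=h+carR(0,phi)@(g0-h)
    return c+g+R@np.array([0,0,-.018+back]), q(R@T0[-1])
t0=-.2
p,o=pose(0,t0,.10); ctrl.move_ptp(p,o)
p,o=pose(0,t0); hit=ctrl.servo_line(p,o,rate=.1,guard=8); print("hit",hit,ctrl.get_tcp_pos(),p)
if hit: raise SystemExit
F0=np.array(ctrl.get_wrist_force())
ctrl.close_gripper(); print("w",ctrl.get_width(),np.array(ctrl.get_wrist_force())-F0)
for phi in np.arange(.09,.56,.09):
    p,o=pose(phi,t0+phi); ctrl.servo_line(p,o,rate=.05); print(round(phi,2),np.array(ctrl.get_wrist_force())-F0,ctrl.get_width())
f=ctrl.grab_frame("scene");save(f,"d",(170,190,290,310),5);print(ctrl.get_t())
E
python3 a1.py
```

```text
hit False [ 0.5912 -0.2439  0.0749] [ 0.5906 -0.2435  0.0739]
w 0.009229384674773378 [-0.543  -1.731   2.4609]
0.09 [ 3.7442 -0.8565  0.2729] 0.008462105838237534
0.18 [ 2.6738 -1.1235  0.3775] 0.008905289533657443
0.27 [ 0.1677 -0.4296 -0.8891] 0.008804286462768252
0.36 [ 0.2673 -0.613  -1.6072] 0.008729895515559024
0.45 [ 0.1724 -0.8751 -2.37  ] 0.009271831189230296
0.54 [ 0.4384  0.1843 -2.9677] 0.009052755565823408
6.3167
```

View pics/d.png

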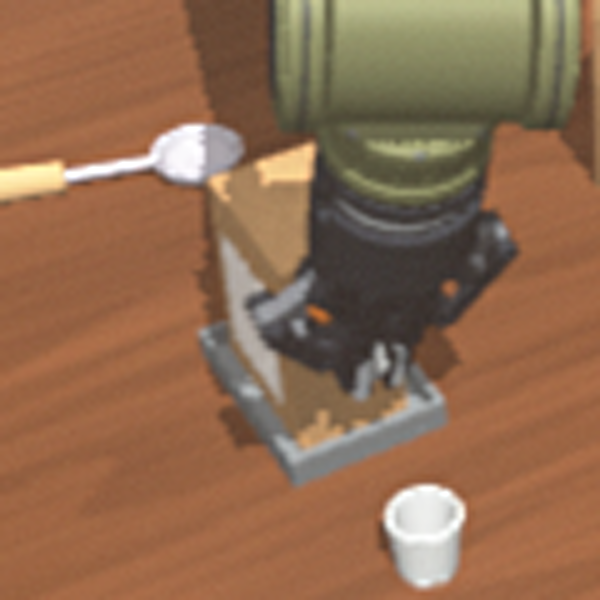

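The fingers hold the fin at about crop (380,370). The carton is still in its tray, perhaps pulled forward and slightly loaded upward. I ease down, let go and look.

```bash
cat > a2.py <<'E'
from h import *
import pickle
np.set_printoptions(precision=4,suppress=True)
p=np.array(ctrl.get_tcp_pos());F=np.array(ctrl.get_wrist_force())
for i in range(6):
    if i: p=p-[0,0,.001];ctrl.servo_line(p,rate=.03)
    f=np.array(ctrl.get_wrist_force());print(f)
    if f[2]>-.6:break
ctrl.open()
R=Rn.from_quat(np.roll(ctrl.get_tool_rot(),-1)).as_matrix()
ctrl.servo_line(p-R[:,2]*.08,rate=.15)
ctrl.move_ptp([.45,-.40,.28],q(T0[-1]))
S=ctrl.grab_frame("scene");T=ctrl.grab_frame("top");pickle.dump((S,T),open("f1.pkl","wb"))
a=cv2.resize(S["frame"][205:295,190:280,::-1],(400,400),interpolation=cv2.INTER_CUBIC)
b=cv2.resize(T["frame"][120:210,390:480,::-1],(400,400),interpolation=cv2.INTER_CUBIC)
cv2.imwrite("pics/e.png",np.hstack([a,b]))
hsv=cv2.cvtColor(T["frame"],cv2.COLOR_RGB2HSV)
m=cv2.inRange(hsv,(8,60,190),(25,160,255));m[:,:400]=0;m[:120]=0;m[205:]=0;m[:,460:]=0
c=max(cv2.findContours(m,cv2.RETR_EXTERNAL,cv2.CHAIN_APPROX_NONE)[0],key=cv2.contourArea)
print(cv2.minAreaRect((atz(T,c.reshape(-1,2),.116)[:,:2]*1000).astype(np.float32)))
print(ctrl.get_t())
E
python3 a2.py
```

```text
[ 0.2064 -1.068  -2.0246]
[ 1.2443 -0.0853 -0.7979]
[ 2.7749 -0.1933  0.6497]
((523.8603515625, -244.75698852539062), (56.21162414550781, 89.86560821533203), 89.9601058959961)
9.4
```

View pics/e.png

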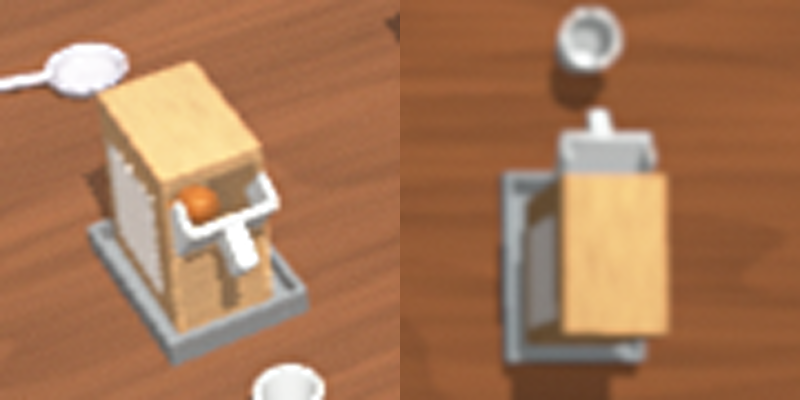

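The flap is about half out at scene crop (225,225), with one sweet visible inside. The carton stands at (0.524,-0.245) in its tray. Now I press the flap to its stop with closed fingers.

```bash
cat > a3.py <<'E'
from h import *
import pickle
np.set_printoptions(precision=4,suppress=True)
_,T=pickle.load(open("f1.pkl","rb"))
e=atz(T,[(413.2,180),(420,158.7),(420,201.7)],.016);print("tray",e,(e[1,0]+e[2,0])/2,e[0,1]-.042)
ctrl.close_gripper()
o=q(T0[-1]);x,y=.593,-.2445
ctrl.move_ptp([x,y,.17],o); ctrl.servo_line([x,y,.112],rate=.15)
F0=np.array(ctrl.get_wrist_force())
print(ctrl.servo_line([x,y,.081],rate=.03,guard=3.0),ctrl.get_tcp_pos(),np.array(ctrl.get_wrist_force())-F0)
S=ctrl.grab_frame("scene")
ctrl.servo_line([x,y,.17],rate=.2)
ctrl.move_ptp([.525,-.2445,.22],o)
ctrl.open()
S2=ctrl.grab_frame("scene")
print(ctrl.get_t())
a=[cv2.resize(s["frame"][205:295,190:280,::-1],(400,400),interpolation=cv2.INTER_CUBIC) for s in(S,S2)]
cv2.imwrite("pics/f.png",np.hstack(a)); pickle.dump((S,S2),open("f2.pkl","wb"))
E
python3 a3.py
```

```text
tray [[ 0.5245 -0.2011  0.016 ]
 [ 0.5836 -0.2198  0.016 ]
 [ 0.4654 -0.2199  0.016 ]] 0.5244551132142788 -0.2431040941173255
True [ 0.5938 -0.2445  0.0963] [-0.038  -0.1421  0.3981]
14.0917
```

View pics/f.png

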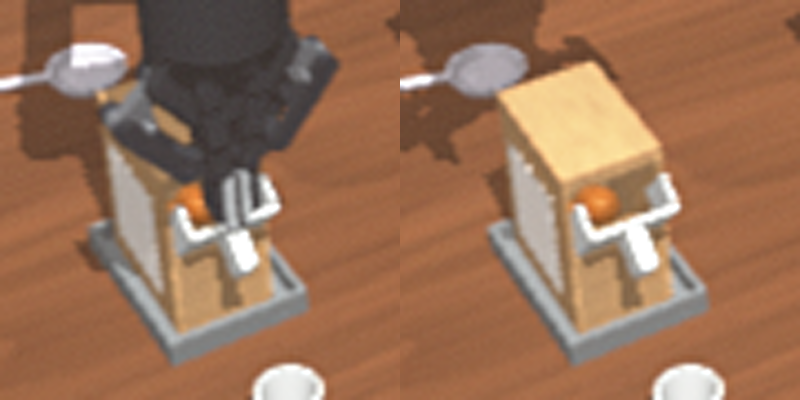

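The flap sits only slightly lower because the guard tripped early at z=0.096. I push again in small steps and read the force at each.

```bash
cat > a4.py <<'E'
from h import *
import pickle
np.set_printoptions(precision=3,suppress=True)
o=q(T0[-1]);x,y=.593,-.2445
ctrl.close_gripper()
ctrl.move_ptp([x,y,.15],o); ctrl.servo_line([x,y,.098],rate=.15)
F0=np.array(ctrl.get_wrist_force())
for z in np.arange(.096,.0795,-.0015):
    hit=ctrl.servo_line([x,y,z],rate=.03,guard=7)
    f=np.mean([ctrl.get_wrist_force() for _ in range(4)],0)-F0
    print(round(z,4),hit,ctrl.get_tcp_pos()[2],f)
    if f[2]>2.2 or hit: break
ctrl.servo_line([x,y,.15],rate=.2)
ctrl.move_ptp([.525,-.2445,.22],o)
ctrl.open()
S=ctrl.grab_frame("scene");T=ctrl.grab_frame("top")
print(ctrl.get_t())
c=np.array([.5245,-.2445,.004])
for phi in(.54,.7,.8,.9,.97):
    R=carR(0,phi);X=[c+[.0435,0,.057]+R@np.array(v) for v in((0,-.025,.045),(0,.025,.045),(.0245,0,.041))]
    print(phi,((proj(S,X)-[190,205])*400/90).round())
cv2.imwrite("pics/g.png",cv2.resize(S["frame"][205:295,190:280,::-1],(400,400),interpolation=cv2.INTER_CUBIC)); pickle.dump((S,T),open("f3.pkl","wb"))
E
python3 a4.py
```

```text
0.096 False 0.09698610887029879 [-0.674  0.137 -0.109]
0.0945 False 0.09535877164803866 [ 2.403 -0.724  1.259]
0.093 False 0.09337689326136059 [2.233 0.194 1.619]
0.0915 False 0.09023001859109238 [-0.16  -1.042 -0.829]
0.09 False 0.08931200139210908 [-0.987  0.443  0.491]
0.0885 False 0.08825358234337682 [0.836 0.325 0.085]
0.087 False 0.08688058956914868 [ 0.698 -0.438 -0.777]
0.0855 False 0.08613882771910425 [-0.818  0.506  3.06 ]
19.6667
0.54 [[182. 227.]
 [269. 195.]
 [243. 254.]]
0.7 [[188. 239.]
 [274. 207.]
 [246. 267.]]
0.8 [[191. 247.]
 [277. 215.]
 [248. 275.]]
0.9 [[193. 255.]
 [279. 223.]
 [249. 282.]]
0.97 [[195. 261.]
 [281. 229.]
 [250. 287.]]
```

View pics/g.png

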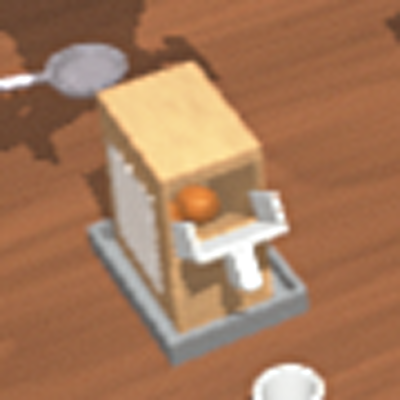

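The lip corners at (192,260)/(288,228) and the fin tip at (250,287) match the prediction for 0.97 rad. The force also rose at the expected stop height, so the spout is fully out. Now I grip, lift and carry to above the mug.

```bash
cat >> h.py <<'E'
LIP=np.array([.0806,0,.0825]); GR=np.array([0.,0,.060]); MUG=np.array([.538,.1525])
def pour(tip,lz,yaw=np.pi/2,back=.015):
    R=carR(yaw,tip); l=np.r_[MUG-back*np.array([np.cos(yaw),np.sin(yaw)]),lz]
    return l+R@(GR-LIP), q(R@T0[-1])
E
cat > a5.py <<'E'
from h import *
np.set_printoptions(precision=3,suppress=True)
o=q(T0[-1]);x,y=.5245,-.2445
print(ctrl.servo_line([x,y,.064],o,rate=.15,guard=8),ctrl.get_tcp_pos())
F0=np.array(ctrl.get_wrist_force())
ctrl.close_gripper();print("w",ctrl.get_width(),ctrl.get_tcp_pos())
ctrl.servo_line([x,y,.084],rate=.08);ctrl.pause(.2)
print("F",np.mean([ctrl.get_wrist_force() for _ in range(5)],0)-F0,ctrl.get_wrist_torque(),ctrl.get_width())
ctrl.servo_line([x,y,.255],rate=.2)
p,q0=pour(0,.29);print(p)
ctrl.servo_line([.52,-.1,.265],q(carR(np.pi/4,0)@T0[-1]),rate=.2)
ctrl.servo_line(p,q0,rate=.2)
p,q0=pour(.4,.16);ctrl.servo_line(p,q0,rate=.12)
S=ctrl.grab_frame("scene");T=ctrl.grab_frame("top");print(ctrl.get_t(),ctrl.get_width())
a=[cv2.resize(S["frame"][130:260,290:420,::-1],(400,400),interpolation=cv2.INTER_CUBIC),cv2.resize(T["frame"][100:230,240:370,::-1],(400,400),interpolation=cv2.INTER_CUBIC)]
cv2.imwrite("pics/h.png",np.hstack(a))
l=[[*(MUG-[0,.015]),.16]];print((proj(S,l)-[290,130])*400/130,(proj(T,l)-[240,100])*400/130)
E
python3 a5.py
```

```text
False [ 0.525 -0.245  0.065]
w 0.057135087820163834 [ 0.525 -0.245  0.065]
F [-0.433  0.275 -4.094] [-0.032 -0.025  0.066] 0.05749154321026412
[0.538 0.057 0.267]
25.7667 0.057684770113558444
[[214.921 146.699]] [[139.988 203.614]]
```

View pics/h.png

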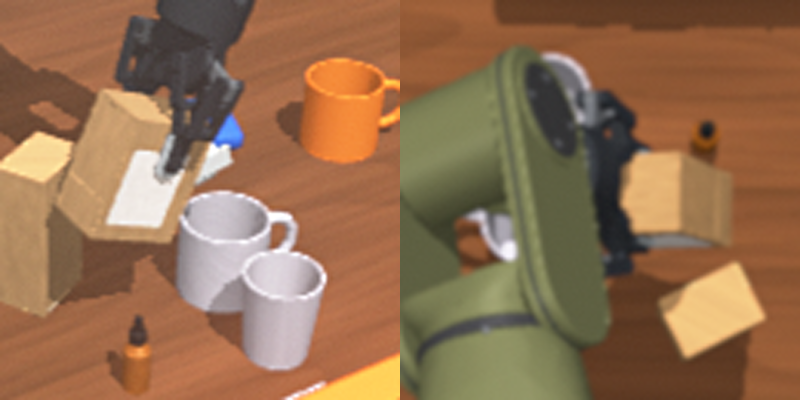

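The carton is held at a tip of 0.4 rad with its spout by scene crop (220,158), near the predicted lip (215,147). It is clear of the spare, dropper and tumbler, so I pour.

```bash
cat > a6.py <<'E'
from h import *
np.set_printoptions(precision=3,suppress=True)
F=lambda:np.mean([ctrl.get_wrist_force() for _ in range(8)],0)
print(F())
for tip,lz in((.5,.128),(.6,.125),(.7,.120),(.8,.116),(.9,.113),(1.0,.110),(1.1,.110),(1.2,.110)):
    p,o=pour(tip,lz);ctrl.servo_line(p,o,rate=.04);print(tip,F())
ctrl.pause(.8);print(F(),ctrl.get_width())
S=ctrl.grab_frame("scene")
p,o=pour(.8,.15);ctrl.servo_line(p,o,rate=.1)
p,o=pour(.0,.29);ctrl.servo_line(p,o,rate=.15)
print(F(),ctrl.get_t());S2=ctrl.grab_frame("scene");T2=ctrl.grab_frame("top")
a=[cv2.resize(s["frame"][130:260,290:420,::-1],(400,400),interpolation=cv2.INTER_CUBIC) for s in(S,S2)]
b=cv2.resize(T2["frame"][145:205,250:330,::-1],(266,200),interpolation=cv2.INTER_CUBIC)
im=np.hstack(a);im=np.vstack([im,np.zeros((200,800,3),np.uint8)]);im[400:,:266]=b
cv2.imwrite("pics/i.png",im)
E
python3 a6.py
```

```text
[ 0.425 -0.631 -2.95 ]
0.5 [ 0.098 -0.495 -2.385]
0.6 [ 0.185  0.177 -3.962]
0.7 [ 0.292  0.052 -5.115]
0.8 [ 0.022  0.012 -4.65 ]
0.9 [ 0.196  0.654 -3.535]
1.0 [ 0.596 -0.722 -3.352]
1.1 [-1.157 -0.085 -2.619]
1.2 [ 0.786 -0.482 -2.489]
[ 0.288  0.14  -3.414] 0.057253291508440815
[ 0.365  0.568 -2.987] 31.0
```

View pics/i.png

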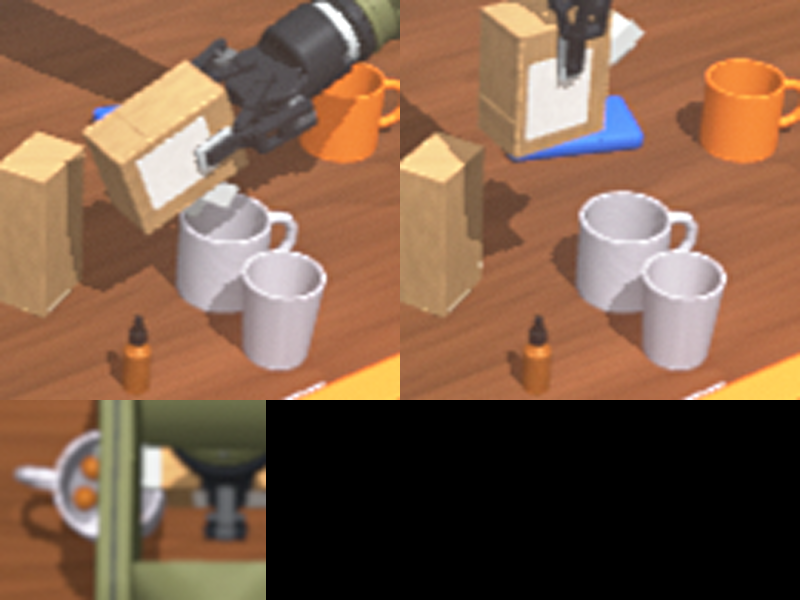

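Two sweets are visible in the mug and the arm hides the rest. I back off on the return path to see all of it before setting the carton down.

```bash
cat > a7.py <<'E'
from h import *
ctrl.servo_line([.52,-.1,.265],q(carR(np.pi/4,0)@T0[-1]),rate=.25)
T=ctrl.grab_frame("top");S=ctrl.grab_frame("scene");print(ctrl.get_t(),ctrl.get_width())
a=[cv2.resize(T["frame"][145:205,245:325,::-1],(400,300),interpolation=cv2.INTER_CUBIC),cv2.resize(S["frame"][180:300,200:360,::-1],(400,300),interpolation=cv2.INTER_CUBIC)]
cv2.imwrite("pics/j.png",np.hstack(a))
E
python3 a7.py
```

```text
32.1333 0.05776742063259873
```

View pics/j.png

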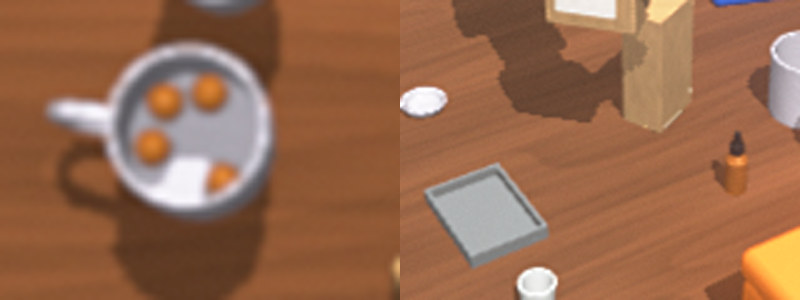

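All four sweets are in the mug, at crop (165,100), (210,90), (152,147) and (222,180). The tray is empty and clear at (485,215). Now I set the carton back.

```bash
cat > a8.py <<'E'
from h import *
np.set_printoptions(precision=3,suppress=True)
o=q(T0[-1]);x,y=.5245,-.244
ctrl.servo_line([x,y,.2],o,rate=.2)
ctrl.servo_line([x,y,.085],rate=.15)
F0=np.mean([ctrl.get_wrist_force() for _ in range(5)],0)
for z in np.arange(.075,.061,-.0015):
    hit=ctrl.servo_line([x,y,z],rate=.03,guard=6);f=np.mean([ctrl.get_wrist_force() for _ in range(5)],0)-F0
    print(round(z,4),hit,ctrl.get_tcp_pos()[2],f)
    if hit or f[2]>2.5: break
ctrl.open();ctrl.pause(.2)
ctrl.servo_line([x,y,.2],rate=.2)
ctrl.move_ptp([.36,-.36,.30],o)
S=ctrl.grab_frame("scene");T=ctrl.grab_frame("top");print(ctrl.get_t())
a=[cv2.resize(S["frame"][135:315,140:440,::-1],(400,240),interpolation=cv2.INTER_CUBIC),cv2.resize(T["frame"][90:310,140:500,::-1],(400,240),interpolation=cv2.INTER_CUBIC)]
b=[cv2.resize(S["frame"][210:285,190:290,::-1],(400,300),interpolation=cv2.INTER_CUBIC),cv2.resize(T["frame"][145:205,400:480,::-1],(400,300),interpolation=cv2.INTER_CUBIC)]
cv2.imwrite("pics/k.png",np.vstack([np.hstack(a),np.hstack(b)]))
E
python3 a8.py
```

```text
0.075 False 0.07474531987800159 [-0.981 -0.081 -1.346]
0.0735 False 0.07344917368057262 [-0.675  0.53   0.099]
0.072 False 0.0718655247112367 [-0.55 -0.19 -1.  ]
0.0705 False 0.07030692151546833 [ 0.589 -0.382 -0.832]
0.069 False 0.06882771303906773 [ 0.098 -0.398  0.026]
0.0675 False 0.06733900752683901 [-0.658  0.472  0.036]
0.066 False 0.06581247959230169 [-0.272 -0.054 -0.349]
0.0645 False 0.06531191133935664 [-2.721  2.003  5.981]
38.65
```

View pics/k.png

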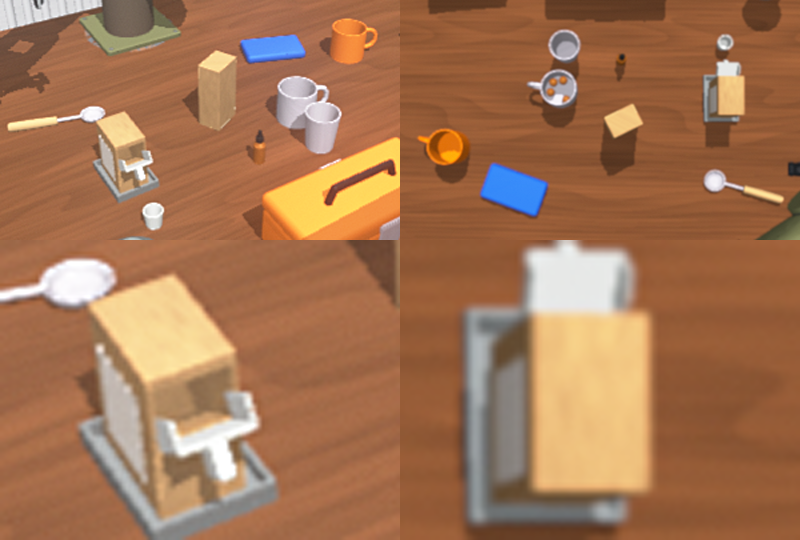

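The carton stands upright and free in its tray with the spout out. All four sweets are in the mug and nothing else has moved, so I hand in.

```bash
python3 -c "
from plant import ctrl
print(ctrl.hand_in(),ctrl.get_t())"
```

```text
the job is handed in; nothing more can be done
the job is handed in; nothing more can be done
```

I opened the spout fully, poured all four sweets into the steel mug with the handle, stood the carton back upright in its tray, and handed in. The robot's clock read about 38.7 s just before that, against the 64 s limit.

**How it went:**
- I pinched the fin and swung the spout about half out, then pressed it to its stop with closed fingers.
- The first press stopped early because the 3 N guard tripped at z = 0.096, so I repeated it in small steps.
- While I was pulling the spout, the wrist force showed up to about 3 N of upward pull on the carton. I eased down before letting go, and the carton stayed in its tray.

**Last checks:**
- **Spout:** its lip and fin matched the predicted picture for 0.97 rad, and the force rose at the expected stop height. It was still out in the final pictures.
- **Sweets:** four are visible in the mug from above.
- **Carton:** it stands upright and released in the tray.
- **Other things:** by eye, the mug and everything else stand where they were in the first pictures. I did not re-measure them.

No final check failed or disagreed.

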